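Gauge the turned stamps into the rack

TASK

Three turned wooden stamps stand on the bench; two have heads that slide through the rack's throat and one has come off the lathe too fat. Find out by trying them gently in the throat: slide the two that fit through it, all the way into the bay behind, and stand the fat one upright in the white tray for sanding. Do not force a stamp that jams, and do not shift the other things on the bench.

Things in the scene. Friction and masses are not known exactly. Their poses are not given: they have to be found in the camera images.
- stamp_a: turned wooden hand stamp, upright: round head (disc 20 mm high, at the bottom) and on it a plain round handle 18 mm across, from 20 to 78 mm above the underside; 50 to 100 g. Origin: centre of the underside; z up the handle. Two of the three stamps are good (head 35 mm across), one is fat (42 mm); handles are alike; any may stand in any place
- stamp_b: another such stamp, all as said of stamp_a
- stamp_c: another such stamp, all as said of stamp_a
- rack: stamp rack screwed to the table: a low straight track of dark wood walls 26 mm high without a floor (heads slide on the table). Origin: on the table, on the centre line, at the entrance of the throat; x = direction in which stamps slide in, z up. Along x: 45 degree funnel from -28 to 0 mm, throat 38 mm wide from 0 to 40 mm, bay 46 mm wide from 40 mm to the end wall at 150 mm
- rack_throat (a point): on the rack's centre line at the entrance of the throat (x = 0), 10 mm above the table; axes as the rack's. A fat head stops in the funnel with its centre about 9 mm before this point
- rack_bay (a point): on the rack's centre line in the middle of the bay (rack x = 95 mm), at the table; axes as the rack's. The bay takes two good stamps one behind the other, centres between rack x = 58 and 132 mm. From rack x = 25 mm on, flat aluminium lips 26 to 30 mm above the table cover the track but for a 24 mm slot on the centre line for the handles: heads get in only through the throat
- tray: the only open tray: square, white plastic, 124 mm outside, 112 mm inside, walls 34 mm high, floor 6 mm thick, fixed. Origin: centre of its underside, on the table
- tape_roll: bystander: empty cardboard tape core, ring 84 mm across, 24 mm high; origin centre of underside
- paint_jar: bystander: closed paint jar, 52 mm across, 58 mm high; origin centre of underside
- disc: bystander: wooden disc 36 mm across, 12 mm high; origin centre of underside
- ruler: bystander: steel ruler 30 x 220 x 5 mm lying flat, long along its y; origin centre of underside
- sanding_block: bystander: cork sanding block 70 x 100 x 30 mm; origin centre of underside
- brush: bystander: brush lying along its x
- scissors: bystander: scissors about 185 mm long, 10 mm high, lying flat along their x; origin near the pivot
Mind the look-alikes: they are no part of the job. Leave any green or turquoise look-alike of the stamp_b alone.

How it is judged:
At the end, for the whole second after the job is handed in: Both good stamps stand upright in the bay, on the table, centres 56 to 140 mm past the throat entrance and within 12 mm of the centre line; the fat one stands upright on the tray floor, centre within 45 mm of the tray centre along each side; all at rest (((x of stamp_a in the frame of tray between -0.045 and 0.045 m and y of stamp_a in the frame of tray between -0.045 and 0.045 m and z of stamp_a in the frame of tray below 0.012 m and angle between each of stamp_a, stamp_b, stamp_c's own z axis and vertical below 0.15 rad and linear speed of each of stamp_a, stamp_b, stamp_c below 0.01 m/s and x of stamp_b in the frame of rack between 0.056 and 0.14 m and y of stamp_b in the frame of rack between -0.012 and 0.012 m and z of each of stamp_b, stamp_c in the frame of rack below 0.006 m and x of stamp_c in the frame of rack between 0.056 and 0.14 m and y of stamp_c in the frame of rack between -0.012 and 0.012 m) or (x of stamp_a in the frame of rack between 0.056 and 0.14 m and y of stamp_a in the frame of rack between -0.012 and 0.012 m and z of each of stamp_a, stamp_c in the frame of rack below 0.006 m and angle between each of stamp_a, stamp_b, stamp_c's own z axis and vertical below 0.15 rad and linear speed of each of stamp_a, stamp_b, stamp_c below 0.01 m/s and x of stamp_b in the frame of tray between -0.045 and 0.045 m and y of stamp_b in the frame of tray between -0.045 and 0.045 m and z of stamp_b in the frame of tray below 0.012 m and x of stamp_c in the frame of rack between 0.056 and 0.14 m and y of stamp_c in the frame of rack between -0.012 and 0.012 m) or (x of stamp_a in the frame of rack between 0.056 and 0.14 m and y of stamp_a in the frame of rack between -0.012 and 0.012 m and z of each of stamp_a, stamp_b in the frame of rack below 0.006 m and angle between each of stamp_a, stamp_b, stamp_c's own z axis and vertical below 0.15 rad and linear speed of each of stamp_a, stamp_b, stamp_c below 0.01 m/s and x of stamp_b in the frame of rack between 0.056 and 0.14 m and y of stamp_b in the frame of rack between -0.012 and 0.012 m and x of stamp_c in the frame of tray between -0.045 and 0.045 m and y of stamp_c in the frame of tray between -0.045 and 0.045 m and z of stamp_c in the frame of tray below 0.012 m))); the robot touches nothing.
It fails at once if a stamp is forced against the rack (over 35 N) (contact force between any of stamp_a, stamp_b, stamp_c and rack above 35 N).
It fails at once if a bystander is shifted by more than 30 mm (distance of any of tape_roll, paint_jar, disc, ruler, sanding_block, brush, scissors from where it was at the start of the episode above 0.03 m).
It also fails if it takes over 72 s, if anything falls off the work surface, if the arm or the gripper's body presses on something with over 40 N, if the wrist force passes 120 N, or if a joint passes its speed limit or range.

ROBOT

A 6-joint arm with a two-finger parallel gripper is mounted at the origin on the work surface. World frame = base frame: x ahead of the robot, y to its left, z up, the work surface at z = 0. Lengths are in m, angles in rad, forces in N, time in s.
With the tool pointing down it reaches from about 0.35 to 0.975 m from the base axis. Payload 4.9 kg.
Tool frame: the origin (TCP) lies midway between the tips of the shut fingers; the grasp point (between the pads) lies ctrl.tcp_to_grasp behind it (ctrl.tcp_to_grasp is the distance from the TCP to the grasp point, in m); z points along the fingers, y is the direction in which the jaws open and shut (so a half turn about z gives the same grasp; the last joint's range is limited). The gripper opens to 85 mm and grips with 20 to 120 N. Pads are 22 mm wide; open, the fingers measure 114 mm over their backs; the gripper's body (76 mm by 85 mm) begins 54 mm behind the grasp point. The pads swing forward as they close: fully open they stand 13 mm farther back than shut.
Start: joints at [-1.32, 0.053, 1.613, -0, 1.476, -0.119], TCP at [0.226, -0.583, 0.231] pointing down, gripper open.
Joint ranges: [-3.01, 3.01], [-1.01, 2.22], [0.06, 2.58], [-1.02, 4.17], [0.09, 2.62], [-3.14, 3.14]. Speed limits (rad/s): [2.57, 2.57, 3.14, 3.14, 3.14, 3.14].

INTERFACE

Orientations are given as a rotation vector (axis times angle).
In Python, from station import ctrl, get_image, calibration, finish_job, models gives the robot as it stands.
- The arm moves only by the shell command python3 -m creep 'ROWS' [FORCE]. ROWS is JSON, a list of rows, each a list of 7 numbers: the opening, from 0 (shut) to 1 (fully open), then the shift along the tool's x, y, z in m, then the turn, a rotation vector about the tool's x, y, z in degrees. A call has 1 to 20 rows; each row shifts and turns the commanded pose from where the row before left it, along the tool's axes as they then stand; what a row does not reach is not made up. A row lasts 1/10 s, in which the tool goes at most 50 mm and 8.59 degrees, less where a joint would pass 70% of its speed; a pose out of reach is approached as far as the arm can. A call with a gripper value outside its range is refused whole. The fingers move at their own pace and stop on an object; FORCE is the grip in N (left out, the last holds). Time passes only in rows, so rows that do not move let the fingers close. It gives the time, the measured TCP pose, the force and the opening at its end, in the units of the state.
- ctrl.get_obs(): the state, without advancing time (a new reading comes with each control period).
- get_image(name): name is "scene" or "top" or "wrist"; returns the picture (384x512x3 uint8, red, green, blue); there is no depth.
- calibration(name): a dict with "mtx" (3x3 intrinsics, pixels), "R" (3x3) and "t" (3): a world point X has camera coordinates R X + t. Camera axes: x right, y down, z forward; pixel columns grow to the right and rows downward; lengths in m; the calibration is good to about 2 mm. A picture is of the moment at which its call begins: read the wrist's pose just before it. calibration takes no time and is no camera call; for the wrist camera it gives the pose at the moment of the call.
- finish_job(): hands the job in, once; it reports no verdict.
Trained networks look in the newest picture that a camera, given by its name, has taken for a name from the list of things; names that differ only in an ending like _2 or _b are one class to them, and where a whole thing is asked for, a point or a joint stands for the part that bears it (a point fixed in the world has none). Each returns a list of dicts, best first, with "conf" (0 to 1); they miss things now and then, are a little off and sometimes report something else, mostly with a low value. They report only what shows in the picture. A call takes as long as a camera call. They do not tell look-alikes from the thing itself.
- models.search_frame(camera, name): "extent" ([left, top, right, bottom] in pixels, round what is visible of it).
The state is a dict: "t": time; "q": joint angles; "dq": joint speeds; "effort": joint torques, N m; "tool_pos": TCP position; "tool_rot": TCP orientation; "contact_force": force on the tool from outside, world axes, zero at the start; "wrist_torque": the same for the moment, N m; "opening": finger opening in m.
Only numpy, scipy, OpenCV 4.12 (cv2) and the standard library are available. Lean on these libraries where they do the work, as an engineer would, in place of code of your own. Each camera call takes 0.05 s, during which the arm holds its last target. There are 200 camera calls.

## Working session

There is one attempt and no reset: what is moved stays moved. The work goes in short steps, Python scripts to look and compute and a shell command to move; the robot and the scene stay as the last step left them, time stands still between calls to the robot, and variables do not carry over. Pictures are saved under pics/ and viewed, about 8 in all and at most 12, crops included, and the job is handed in when it is done.

```bash
ls; mkdir -p pics; cat > h.py <<'E'
import numpy as np, cv2
from station import ctrl,get_image,calibration,finish_job,models
def snap(cam,fn):
    im=get_image(cam); cv2.imwrite('pics/'+fn,im[:,:,::-1]); return im
def ray(c,u,v,z):
    K,R,t=[np.array(c[k]) for k in('mtx','R','t')]
    d=R.T@np.linalg.solve(K,[u,v,1]); o=-R.T@t
    return o+d*(z-o[2])/d[2]
def proj(c,X):
    K,R,t=[np.array(c[k]) for k in('mtx','R','t')]
    p=K@(R@np.array(X)+t); return p[:2]/p[2]
E
python3 - <<'E'
from h import *
a=snap('top','top1.png'); c=calibration('top')
for n in['stamp_a','rack','tray']:
    for d in models.search_frame('top',n): print('top',n,np.round(d['extent']),round(d['conf'],2))
b=snap('scene','s1.png')
for n in['stamp_a']:
    for d in models.search_frame('scene',n): print('scene',n,np.round(d['extent']),round(d['conf'],2))
cv2.imwrite('pics/a1.png',cv2.resize(a,(800,600),interpolation=cv2.INTER_CUBIC)[:,:,::-1])
for k in('top','scene'):
    c=calibration(k);print(k,-np.array(c['R']).T@np.array(c['t']),c['mtx'][0][0])
o=ctrl.get_obs();print(o['t'],o['tool_pos'],o['tool_rot'],o['opening'],o['contact_force'],ctrl.tcp_to_grasp)
E
```

```text
pics
top stamp_a [139. 226. 159. 240.] 0.79
top stamp_a [151. 171. 168. 185.] 0.72
top stamp_a [132. 289. 150. 306.] 0.67
top stamp_a [172. 292. 188. 308.] 0.53
top stamp_a [184. 220. 204. 234.] 0.48
top rack [241. 182. 280. 267.] 0.95
top tray [365. 153. 435. 222.] 0.93
top tray [351.  97. 403. 125.] 0.59
scene stamp_a [368. 190. 383. 217.] 0.81
scene stamp_a [397. 149. 414. 175.] 0.78
scene stamp_a [341. 231. 360. 258.] 0.74
scene stamp_a [322. 175. 344. 201.] 0.51
scene stamp_a [359. 132. 376. 157.] 0.49
top [0.42897252 0.03208125 0.92230668] 372.5338532124836
scene [1.07028567 0.33267049 0.81872734] 402.61725520708325
0.3 [ 0.22584762 -0.58254506  0.23088618] [-3.08736603e+00 -5.77461859e-01  3.28372335e-05] 0.08534120362523377 [-0.00586452 -0.08957315  0.20562738] 0.0187
```

View pics/a1.png

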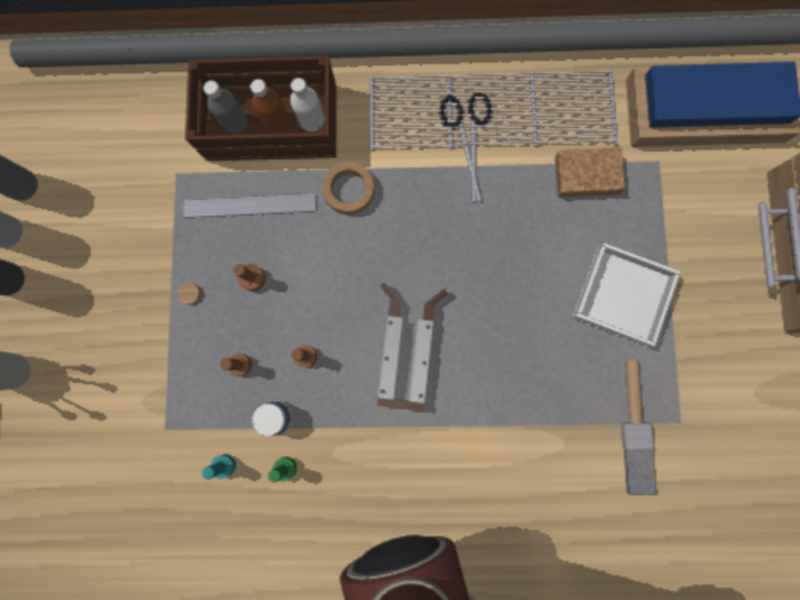

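```bash
python3 - <<'E'
import cv2
a=cv2.imread('pics/top1.png')[150:330,110:300]; b=cv2.imread('pics/s1.png')[110:290,270:460]
import numpy as np
cv2.imwrite('pics/a2.png',cv2.resize(np.hstack([a,b]),None,fx=2.1,fy=3.1 if 0 else 2.1,interpolation=cv2.INTER_CUBIC))
E
```

```text
(no output)
```

View pics/a2.png

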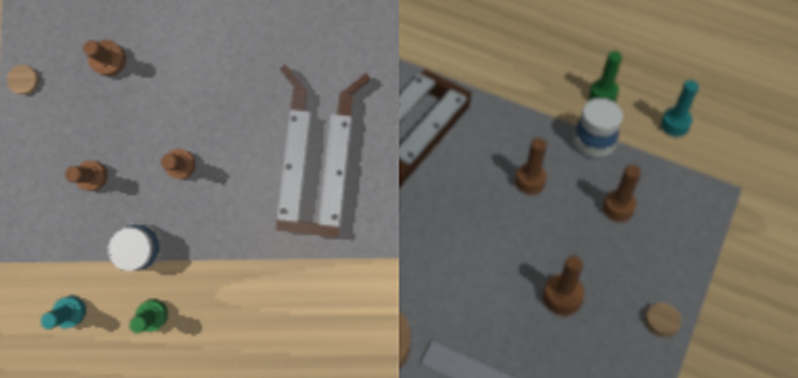

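The top view shows three brown stamps at 800x600 pixels (250,277), (237,365) and (305,356). The rack funnel is at (415,295) and opens away from the robot, and the tray is at (628,296). The stamps near (220,467) and (283,469) are the green and turquoise look-alikes. Next I'll measure positions by silhouette fit.

```bash
cat > fit.py <<'E'
from h import *
from scipy.optimize import minimize
T=cv2.imread('pics/top1.png');S=cv2.imread('pics/s1.png')
def mask(im):
    h=cv2.cvtColor(im,cv2.COLOR_BGR2HSV).astype(int)
    return ((h[...,1]>85)&((h[...,0]<18)|(h[...,0]>172))).astype(np.uint8)
an=np.linspace(0,2*np.pi,40)
def sil(c,x,y,D,sc=8):
    m=np.zeros((384*1,512*1),np.uint8); 
    def hull(r,z0,z1):
        P=np.array([proj(c,[x+r*np.cos(a),y+r*np.sin(a),z]) for a in an for z in(z0,z1)])
        return cv2.convexHull(P.astype(np.float32))[:,0]
    return hull(D/2,0,.02),hull(.009,.02,.078)
def render(hs,box,sc=6):
    l,t,r,b=box; m=np.zeros(((b-t)*sc,(r-l)*sc),np.uint8)
    for h in hs: cv2.fillPoly(m,[np.round(((h-[l,t]+.5)*sc-.5)*16).astype(np.int32)],1,shift=4)
    return cv2.resize(m.astype(np.float32),(r-l,b-t),interpolation=cv2.INTER_AREA)
if __name__=='__main__':
    ct,cs=calibration('top'),calibration('scene')
    MT,MS=mask(T),mask(S)
    for name,(u,v) in dict(P1=(163,180),P2=(154,234),P3=(198,228)).items():
        x0=ray(ct,u,v,.01)[:2]
        def cost(p,cams):
            e=0
            for c,M in cams:
                q=proj(c,[p[0],p[1],.035]) if 0 else proj(c,[x0[0],x0[1],.035]);l,t=(q-24).astype(int);box=(l,t,l+48,t+48)
                e+=((render(sil(c,*p),box)-M[t:t+48,l:l+48])**2).sum()
            return e
        for nm,cams in(('top',[(ct,MT)]),('scene',[(cs,MS)])):
            for D in(.035,.042):
                r=minimize(lambda p:cost([p[0]/100+x0[0],p[1]/100+x0[1],D],cams),[0,0],method='Nelder-Mead',options=dict(initial_simplex=[[0,0],[.6,0],[0,.6]],xatol=.01))
                print(name,nm,D,np.round(x0+r.x/100,4),round(r.fun,1))
    g=cv2.cvtColor(T,cv2.COLOR_BGR2HSV).astype(int)
    m=((g[...,2]>140)&(g[...,1]<40)).astype(np.uint8); 
    n,L,st,ce=cv2.connectedComponentsWithStats(m)
    for i in range(1,n):
        if st[i,4]>150:
            cn=cv2.findContours((L==i).astype(np.uint8),0,2)[0][0]
            bx=cv2.boxPoints(cv2.minAreaRect(cn)); z=.034 if st[i,0]>340 else .03
            print(st[i],[np.round(ray(ct,*p,z)[:2],4).tolist() for p in bx],np.round(ray(ct,*ce[i],z)[:2],4))
E
python3 fit.py
```

```text
P1 top 0.035 [0.5943 0.2931] 24.8
P1 top 0.042 [0.5949 0.2941] 33.4
P1 scene 0.035 [0.5947 0.2964] 45.4
P1 scene 0.042 [0.5924 0.2955] 52.2
P2 top 0.035 [0.4558 0.31  ] 35.2
P2 top 0.042 [0.4555 0.3089] 99.1
P2 scene 0.035 [0.4526 0.3108] 50.4
P2 scene 0.042 [0.4518 0.3109] 115.7
P3 top 0.035 [0.4683 0.2057] 20.0
P3 top 0.042 [0.4684 0.2049] 83.2
P3 scene 0.035 [0.4646 0.2065] 46.2
P3 scene 0.042 [0.4612 0.206 ] 106.4
[117 124  84  15 862] [[0.7198, 0.4028], [0.7257, 0.1923], [0.6988, 0.1908], [0.6928, 0.4004]] [0.7091 0.2966]
[486 130   9  53 164] [[0.6908, -0.5041], [0.6917, -0.5133], [0.5639, -0.5139], [0.563, -0.5049]] [ 0.6286 -0.5084]
[ 367  156   68   65 2386] [[0.5223, -0.2056], [0.6376, -0.2547], [0.5869, -0.3766], [0.4739, -0.3259]] [ 0.5507 -0.2921]
[242 203  15  52 471] [[0.404, 0.0923], [0.5265, 0.0764], [0.5233, 0.0531], [0.401, 0.0694]] [0.4622 0.0726]
[262 204  15  54 484] [[0.398, 0.0456], [0.5216, 0.0295], [0.5186, 0.0063], [0.3952, 0.0229]] [0.4573 0.0265]
[161 258  21  21 334] [[0.3565, 0.2878], [0.4012, 0.2773], [0.3893, 0.231], [0.3449, 0.2418]] [0.373  0.2592]
[401 271  16  16 237] [[0.3598, -0.2768], [0.3594, -0.311], [0.3258, -0.3084], [0.3262, -0.2744]] [ 0.3417 -0.2921]
```

```bash
python3 -m creep '[[1,0,0,0,0,0,-8],[1,0,0,0,0,0,-8],[1,0,0,0,0,0,-8],[1,0,0,0,0,0,-8],[1,0,0,0,0,0,-8],[1,0,0,0,0,0,-8],[1,0,0,0,0,0,-8],[1,0,0,0,0,0,-6],[1,0,0.045,0,0,0,0],[1,0,0.045,0,0,0,0],[1,0,0.045,0,0,0,0],[1,0,0.045,0,0,0,0],[1,0,0.045,0,0,0,0],[1,0.02,0.045,0,0,0,0]]' 20
python3 -c "
from h import *
from scipy.spatial.transform import Rotation as R
o=ctrl.get_obs();M=R.from_rotvec(o['tool_rot']).as_matrix();print(o['tool_pos'],M.round(4),o['q'])"
```

```text
t: 1.7
tool_pos: [0.4974, -0.5962, 0.2305]
tool_rot: [2.352, 2.083, -0.001]
contact_force: [0.4, -0.4, -0.4]
opening: 0.0852
[ 0.49738386 -0.59620836  0.23052822] [[ 1.206e-01  9.927e-01 -5.000e-04]
 [ 9.927e-01 -1.206e-01 -5.000e-04]
 [-5.000e-04 -4.000e-04 -1.000e+00]] [-9.70981383e-01  4.03231872e-01  1.20782969e+00 -6.90788006e-04
  1.53041430e+00 -8.50095296e-01]
```

```bash
python3 -m creep '[[1,0.048,-0.004,0,0,0,0],[1,0.048,-0.004,0,0,0,0],[1,0.048,-0.004,0,0,0,0],[1,0.048,-0.004,0,0,0,0],[1,0.048,-0.004,0,0,0,0],[1,0.048,-0.004,0,0,0,0],[1,0.048,-0.004,0,0,0,0],[1,0.048,-0.004,0,0,0,0],[1,0.048,-0.004,0,0,0,0],[1,0.048,-0.004,0,0,0,0],[1,0.048,-0.004,0,0,0,0],[1,0.048,-0.004,0,0,0,0],[1,0.04,0,0,0,0,0],[1,0.02,0,0,0,0,0],[1,0,0,0,0,0,0]]'
python3 - <<'E'
from h import *
a=snap('wrist','w1.png');c=calibration('wrist')
print(-np.array(c['R']).T@np.array(c['t']),c['R'])
for n in['rack','stamp_a']:
    for d in models.search_frame('wrist',n): print(n,np.round(d['extent']),round(d['conf'],2))
for p in [(.4597,.0495,.03),(.5465,.0387,.026)]: print(proj(c,p))
E
```

```text
t: 3.2
tool_pos: [0.524, 0.0447, 0.2313]
tool_rot: [-2.345, -2.09, -0.001]
contact_force: [0.3, 0.0, 1.0]
opening: 0.0854
[0.53199838 0.11936557 0.37372031] [[ 9.93189609e-01 -1.16508308e-01  4.62635103e-04]
 [-1.11312318e-01 -9.47708082e-01  2.99096907e-01]
 [-3.44088316e-02 -2.97111437e-01 -9.54222629e-01]]
rack [132. 130. 298. 217.] 0.56
stamp_a [154.   0. 202.  50.] 0.82
stamp_a [ 0.  0. 41. 40.] 0.69
[197.70844331 173.7177253 ]
[271.97794333 173.46949716]
```

View pics/w1.png

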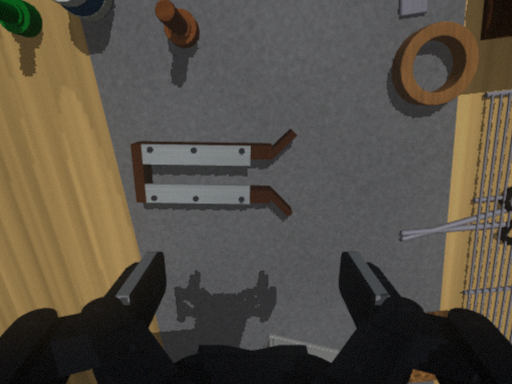

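The wrist view shows the rack lips at columns 140–250 and rows 144–204, with the funnel to the right at columns 250–295. One stamp is at (183,25). I'll measure the lips more finely.

```bash
python3 - <<'E'
from h import *
c=calibration('wrist')
g=cv2.cvtColor(cv2.imread('pics/w1.png'),cv2.COLOR_BGR2HSV).astype(int)
m=((g[...,2]>125)&(g[...,1]<40)).astype(np.uint8); m[:130]=0;m[220:]=0;m[:,300:]=0
m=cv2.morphologyEx(m,cv2.MORPH_CLOSE,np.ones((9,9),np.uint8))
n,L,st,ce=cv2.connectedComponentsWithStats(m); C=[]
for i in range(1,n):
    if st[i,4]>500:
        ys,xs=np.where(L==i); P=np.array([ray(c,u,v,.03)[:2] for u,v in zip(xs,ys)])
        ev=np.linalg.eigh(np.cov(P.T)); d=ev[1][:,1]; d*=-np.sign(d[0]); q=(P-P.mean(0))@d; e=(P-P.mean(0))@[-d[1],d[0]]
        print(st[i],P.mean(0),d,np.ptp(q),np.ptp(e)); C.append(P.mean(0))
print(np.mean(C,0),C[0]-C[1])
E
```

```text
[ 142  145  108   20 1944] [0.46081136 0.07069208] [-0.99071903  0.13592572] 0.12276301794088025 0.02127650412626051
[ 146  185  103   18 1681] [0.45362578 0.02435674] [-0.99205065  0.12583923] 0.12216328126864744 0.021271413452733673
[0.45721857 0.04752441] [0.00718559 0.04633534]
```

```bash
python3 -m creep '[[1,0,0,0,0,0,0.6],[1,0.038,-0.0195,0,0,0,0],[1,0.038,-0.0195,0,0,0,0],[1,0.038,-0.0195,0,0,0,0],[1,0.038,-0.0194,0,0,0,0],[1,0,0,0.03,0,0,0],[1,0,0,0.03,0,0,0],[1,0,0,0,0,0,0]]'
python3 - <<'E'
from h import *
from scipy.spatial.transform import Rotation as R
o=ctrl.get_obs();M=R.from_rotvec(o['tool_rot']).as_matrix();print(o['tool_pos'],M.round(4).tolist())
snap('wrist','w2.png');c=calibration('wrist')
for d in models.search_frame('wrist','stamp_a'): print(np.round(d['extent']),round(d['conf'],2))
for D in(.018,.035):print(D,[proj(c,[.4667+D/2*a,.206+D/2*b,.078 if D<.02 else .02]).round(0).tolist() for a,b in((1,0),(-1,0),(0,1),(0,-1))])
E
```

```text
t: 4.15
tool_pos: [0.4637, 0.2017, 0.1665]
tool_rot: [-2.359, -2.069, 0.013]
contact_force: [-0.9, -0.8, 0.5]
opening: 0.0853
[0.46366051 0.20166977 0.16652739] [[0.1302, 0.9914, -0.0086], [0.9915, -0.1303, -0.0025], [-0.0036, -0.0082, -1.0]]
[357.  41. 432.  93.] 0.87
[ 29. 152. 105. 195.] 0.59
[238. 160. 272. 206.] 0.58
[210.  44. 247.  90.] 0.57
[199. 273. 352. 345.] 0.57
[ 0. 47. 82. 88.] 0.56
0.018 [[266.0, 195.0], [244.0, 198.0], [253.0, 186.0], [256.0, 207.0]]
0.035 [[272.0, 177.0], [237.0, 182.0], [252.0, 163.0], [257.0, 196.0]]
```

View pics/w2.png

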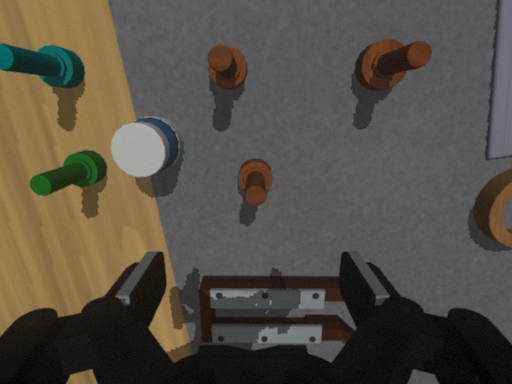

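```bash
python3 -m creep '[[1,0.002,0.001,0.04,0,0,0],[1,0,0,0.04,0,0,0],[1,0,0,0.03,0,0,0],[1,0,0,0.0185,0,0,0],[1,0,0,0,0,0,0],[0,0,0,0,0,0,0],[0,0,0,0,0,0,0],[0,0,0,0,0,0,0],[0,0,0,0,0,0,0],[0,0,0,0,0,0,0],[0,0,0,0,0,0,0]]' 25; python3 -c "
from h import *
from scipy.spatial.transform import Rotation as R
o=ctrl.get_obs();M=R.from_rotvec(o['tool_rot']).as_matrix();print(o['tool_pos'],M.round(4).tolist())"
```

```text
t: 5.35
tool_pos: [0.468, 0.2051, 0.0433]
tool_rot: [2.36, 2.073, 0.001]
contact_force: [0.6, 0.0, 2.3]
opening: 0.0174
[0.4679972  0.20505251 0.04330622] [[0.1289, 0.9917, 0.0007], [0.9917, -0.1289, 0.0002], [0.0003, 0.0006, -1.0]]
```

```bash
python3 -m creep '[[0,0,0,-0.01,0,0,0],[0,0,0,-0.025,0,0,0],[0,0,0,-0.025,0,0,0],[0,-0.0314,0.0317,0,0,0,0],[0,-0.0314,0.0317,0,0,0,0],[0,-0.0314,0.0317,0,0,0,0],[0,-0.0314,0.0317,0,0,0,0],[0,-0.0314,0.0317,0,0,0,0],[0,0,0,0,0,0,0],[0,0,0,0.03,0,0,0],[0,0,0,0.02,0,0,0],[0,0,0,0.005,0,0,0],[0,0,0,0,0,0,0],[0,0,0,0,0,0,0]]'; python3 - <<'E'
from h import *
from scipy.spatial.transform import Rotation as R
o=ctrl.get_obs();M=R.from_rotvec(o['tool_rot']).as_matrix();print(o['tool_pos'],M.round(4).tolist())
p=o['tool_pos'][:2]
for O in((.5453,.0370),(.4572+.0868,.0475-.0115),(.4597+.0868,.0495-.0115)):
    d=p-O; print('rack xy',d@[-.9914,.131],d@[-.131,-.9914])
snap('wrist','w3.png')
E
```

```text
t: 6.75
tool_pos: [0.6053, 0.0291, 0.0492]
tool_rot: [2.359, 2.073, 0.002]
contact_force: [0.7, -0.0, -1.2]
opening: 0.0169
[0.60534664 0.02911165 0.04917152] [[0.1286, 0.9917, 0.0018], [0.9917, -0.1286, -0.0001], [0.0001, 0.0018, -1.0]]
rack xy -0.0605636132961327 -4.55978650435647e-05
rack xy -0.061721433296132666 -0.0012072978650435535
rack xy -0.05950493329613272 0.001103002134956441
```

View pics/w3.png

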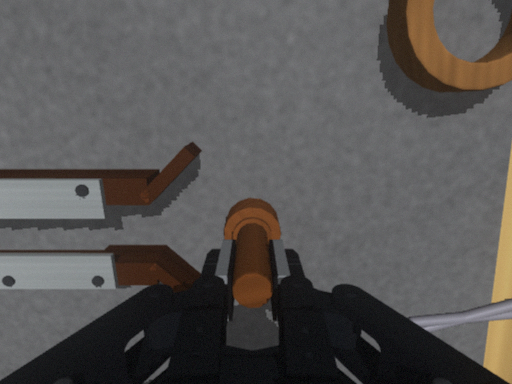

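The stamp is held upright in front of the funnel. The inner lip edges are at rows 219 and 252, near column 108. I'll check lateral alignment from this.

```bash
python3 -m creep '[[0,0,0,0.003,0,0,0],[0,0,0,0.001,0,0,0],[0,0,0,0,0,0,0],[0,0,0,0,0,0,0]]'; python3 - <<'E'
from h import *
c=calibration('wrist') # xy same, z 4mm lower now: compensate
c=dict(c);t=np.array(c['t']);R=np.array(c['R']);C=-R.T@t;C[2]+=.004;c['t']=-R@C
g=cv2.cvtColor(cv2.imread('pics/w3.png'),cv2.COLOR_BGR2GRAY).astype(float)
O=np.array([.5453,.0370])
for u in(20,50,70):
    col=g[:,u-3:u+4].mean(1); d=np.diff(col)
    a=205+np.argmin(d[205:235]); b=240+np.argmax(d[240:270])
    P=[ray(c,u,v,z)[:2] for v,z in((a+.5,.03),(b+.5,.03))]
    for p in P: q=p-O; print(u,a,b,'rack',(q@[-.9914,.131]).round(4),(q@[-.131,-.9914]).round(4))
E
```

```text
t: 7.2
tool_pos: [0.6047, 0.0288, 0.0439]
tool_rot: [2.36, 2.073, 0.0]
contact_force: [-0.1, 0.3, 0.1]
opening: 0.0174
20 218 252 rack 0.0741 -0.0135
20 218 252 rack 0.0791 0.0082
50 218 252 rack 0.0569 -0.0135
50 218 252 rack 0.0612 0.0082
70 218 252 rack 0.0454 -0.0135
70 218 252 rack 0.0493 0.0082
```

```bash
python3 - <<'E'
from h import *
c=calibration('wrist')
c=dict(c);t=np.array(c['t']);R=np.array(c['R']);C=-R.T@t;C[2]+=.005;c['t']=-R@C
an=np.linspace(0,6.283,60)
for X,Y in((.6053,.0291),(.6053,.0271),(.6053,.0311)):
  for r,z in((.009,.084),(.0175,.026),(.0175,.006)):
    P=np.array([proj(c,[X+r*np.cos(a),Y+r*np.sin(a),z]) for a in an]);print(X,Y,z,P.min(0).round(1),P.max(0).round(1))
g=cv2.imread('pics/w3.png'); cv2.imwrite('pics/c3.png',cv2.resize(g[190:315,60:310],None,fx=3.2,fy=3.2,interpolation=cv2.INTER_CUBIC))
E
```

```text
0.6053 0.0291 0.084 [234.1 276.2] [277.1 313. ]
0.6053 0.0291 0.026 [225.4 209.3] [283.4 262.4]
0.6053 0.0291 0.006 [228. 199.] [280.4 247.7]
0.6053 0.0271 0.084 [234.8 280.4] [277.6 316.9]
0.6053 0.0271 0.026 [226.  212.4] [283.8 265.2]
0.6053 0.0271 0.006 [228.4 201.9] [280.7 250.3]
0.6053 0.0311 0.084 [233.4 271.9] [276.6 309.1]
0.6053 0.0311 0.026 [224.9 206.1] [283.1 259.5]
0.6053 0.0311 0.006 [227.5 196.1] [280.1 245. ]
```

View pics/c3.png

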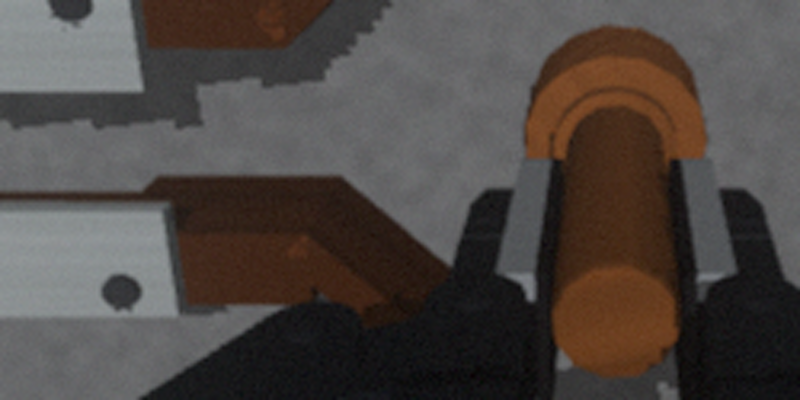

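Comparing image positions, the stamp and the slot centre line agree to about 0.2 mm. Now I'll slide in gently.

```bash
python3 -m creep '[[0,0,-0.006,0,0,0,0],[0,0,-0.008,0,0,0,0],[0,0,-0.008,0,0,0,0],[0,0,-0.008,0,0,0,0],[0,0,-0.008,0,0,0,0],[0,0,-0.006,0,0,0,0],[0,0,-0.004,0,0,0,0],[0,0,-0.003,0,0,0,0],[0,0,0,0,0,0,0]]';  python3 -m creep '[[0,0,-0.003,0,0,0,0],[0,0,-0.003,0,0,0,0],[0,0,-0.003,0,0,0,0],[0,0,-0.003,0,0,0,0],[0,0,-0.003,0,0,0,0]]'; python3 -m creep '[[0,0,-0.003,0,0,0,0],[0,0,-0.003,0,0,0,0],[0,0,-0.003,0,0,0,0],[0,0,0,0,0,0,0]]'
```

```text
t: 8.1
tool_pos: [0.5538, 0.0354, 0.0438]
tool_rot: [-2.36, -2.073, -0.0]
contact_force: [0.8, -0.2, -0.9]
opening: 0.0173
t: 8.6
tool_pos: [0.539, 0.0373, 0.0438]
tool_rot: [2.36, 2.073, -0.0]
contact_force: [-0.3, -0.5, -0.8]
opening: 0.017
t: 9.0
tool_pos: [0.5298, 0.0385, 0.0437]
tool_rot: [-2.36, -2.073, 0.0]
contact_force: [0.4, 0.9, -1.3]
opening: 0.0169
```

```bash
python3 -m creep '[[0,0,-0.004,0,0,0,0],[0,0,-0.004,0,0,0,0],[0,0,-0.004,0,0,0,0],[0,0,-0.004,0,0,0,0],[0,0,-0.004,0,0,0,0],[0,0,-0.004,0,0,0,0]]' ;  python3 -m creep '[[0,0,-0.006,0,0,0,0],[0,0,-0.006,0,0,0,0],[0,0,-0.006,0,0,0,0],[0,0,-0.006,0,0,0,0],[0,0,-0.006,0,0,0,0]]'; python3 -m creep '[[0,0,-0.006,0,0,0,0],[0,0,-0.006,0,0,0,0],[0,0,-0.006,0,0,0,0],[0,0,-0.006,0,0,0,0],[0,0,-0.006,0,0,0,0],[0,0,-0.006,0,0,0,0],[0,0,-0.006,0,0,0,0],[0,0,-0.006,0,0,0,0],[0,0,-0.004,0,0,0,0],[0,0,-0.003,0,0,0,0],[0,0,0,0,0,0,0]]'
```

```text
t: 9.6
tool_pos: [0.5061, 0.0416, 0.0438]
tool_rot: [-2.36, -2.073, -0.0]
contact_force: [-0.2, 0.0, -0.5]
opening: 0.0172
t: 10.1
tool_pos: [0.4762, 0.0455, 0.0438]
tool_rot: [-2.36, -2.073, -0.0]
contact_force: [0.3, 0.2, -1.0]
opening: 0.0171
t: 11.2
tool_pos: [0.4219, 0.0526, 0.0438]
tool_rot: [2.36, 2.073, 0.0]
contact_force: [0.3, 0.5, -0.4]
opening: 0.0172
```

```bash
python3 -m creep '[[0.2,0,0,0,0,0,0],[0.4,0,0,0,0,0,0],[0.4,0,0,0,0,0,0],[0.4,0,0,-0.01,0,0,0],[0.4,0,0,-0.03,0,0,0],[0.4,0,0,-0.04,0,0,0],[1,0,0,-0.02,0,0,0],[1,0.04,0,0,0,0,0],[1,0.044,0,0,0,0,0],[1,0.044,0,0,0,0,0],[1,0.044,0,0,0,0,0],[1,0.044,0,0,0,0,0],[1,0.0434,-0.0014,0,0,0,0],[1,0,0,0,0,0,0],[1,0,0,0,0,0,0]]'; python3 - <<'E'
from h import *
a=snap('wrist','w4.png');c=calibration('wrist')
for d in models.search_frame('wrist','stamp_a'): print(np.round(d['extent']),round(d['conf'],2))
for D in(.018,.035):print(D,[proj(c,[.454+D/2*a,.310+D/2*b,.078 if D<.02 else .02]).round(0).tolist() for a,b in((1,0),(-1,0),(0,1),(0,-1))])
b=snap('top','t4.png')
cv2.imwrite('pics/c4.png',np.hstack([cv2.resize(a[:,:,::-1],(400,300)),cv2.resize(b[160:295,180:360,::-1],(400,300))]))
E
```

```text
t: 12.7
tool_pos: [0.4542, 0.3107, 0.1443]
tool_rot: [2.358, 2.075, -0.0]
contact_force: [-0.5, -1.3, 0.2]
opening: 0.0855
[ 32. 168. 110. 219.] 0.85
[374. 162. 452. 220.] 0.82
[237. 167. 274. 220.] 0.64
[ 66. 255. 130. 315.] 0.6
0.018 [[265.0, 211.0], [241.0, 214.0], [251.0, 201.0], [254.0, 223.0]]
0.035 [[271.0, 188.0], [234.0, 193.0], [250.0, 172.0], [255.0, 208.0]]
```

View pics/c4.png

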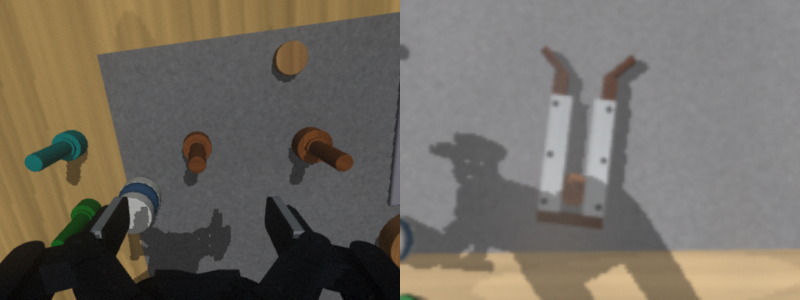

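The left half shows the target stamp centred at about (197,150). The right half shows the first stamp upright in the bay near the end wall. Now I'll pick up the second.

```bash
python3 -m creep '[[1,0,0.001,0.04,0,0,0],[1,0,0,0.04,0,0,0],[1,0,0,0.0205,0,0,0],[1,0,0,0,0,0,0],[0,0,0,0,0,0,0],[0,0,0,0,0,0,0],[0,0,0,0,0,0,0],[0,0,0,0,0,0,0],[0,0,0,0,0,0,0],[0,0,0,0,0,0,0]]' 25; python3 -c "
from h import *
o=ctrl.get_obs();print(o['tool_pos'],o['opening'])"
```

```text
t: 13.85
tool_pos: [0.4557, 0.3102, 0.0442]
tool_rot: [2.36, 2.073, 0.002]
contact_force: [0.0, 0.6, 3.9]
opening: 0.0171
[0.45574125 0.31015129 0.04418067] 0.01712013586854207
```

```bash
python3 -m creep '[[0,0,0,-0.01,0,0,0],[0,0,0,-0.025,0,0,0],[0,0,0,-0.025,0,0,0],[0,-0.0371,0.0263,0,0,0,0],[0,-0.0371,0.0263,0,0,0,0],[0,-0.0371,0.0263,0,0,0,0],[0,-0.0371,0.0263,0,0,0,0],[0,-0.0371,0.0263,0,0,0,0],[0,-0.0371,0.0263,0,0,0,0],[0,-0.0372,0.0263,0,0,0,0],[0,0,0,0,0,0,0],[0,0,0,0.03,0,0,0],[0,0,0,0.02,0,0,0],[0,0,0,0.007,0,0,0],[0,0,0,0.0025,0,0,0],[0,0,0,0,0,0,0],[0,0,0,0,0,0,0]]'; python3 - <<'E'
from h import *
o=ctrl.get_obs();print(o['tool_pos'],o['opening'])
snap('wrist','w5.png')
g=cv2.imread('pics/w5.png'); cv2.imwrite('pics/c5.png',cv2.resize(g[190:315,60:310],None,fx=3.2,fy=3.2,interpolation=cv2.INTER_CUBIC))
E
```

```text
t: 15.55
tool_pos: [0.6048, 0.0288, 0.0446]
tool_rot: [2.359, 2.073, 0.002]
contact_force: [-0.5, 0.5, -1.2]
opening: 0.0171
[0.60480292 0.02883535 0.04460966] 0.017144208607951315
```

View pics/c5.png

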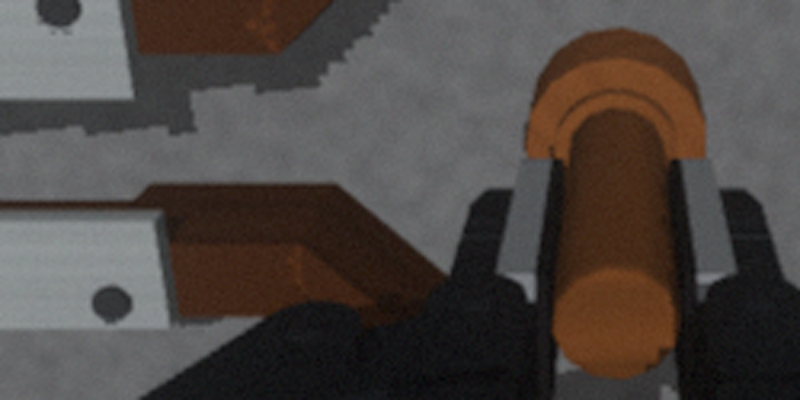

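The picture matches the first stamp: same head width and same lateral position. I'll slide it in the same way.

```bash
python3 -m creep '[[0,0,-0.006,0,0,0,0],[0,0,-0.008,0,0,0,0],[0,0,-0.008,0,0,0,0],[0,0,-0.008,0,0,0,0],[0,0,-0.008,0,0,0,0],[0,0,-0.006,0,0,0,0],[0,0,-0.004,0,0,0,0],[0,0,-0.003,0,0,0,0],[0,0,0,0,0,0,0]]';  python3 -m creep '[[0,0,-0.003,0,0,0,0],[0,0,-0.003,0,0,0,0],[0,0,-0.003,0,0,0,0],[0,0,-0.003,0,0,0,0],[0,0,-0.003,0,0,0,0]]'; python3 -m creep '[[0,0,-0.003,0,0,0,0],[0,0,-0.003,0,0,0,0],[0,0,-0.003,0,0,0,0],[0,0,0,0,0,0,0]]'
```

```text
t: 16.5
tool_pos: [0.5535, 0.035, 0.0441]
tool_rot: [-2.36, -2.073, 0.0]
contact_force: [-0.9, -0.1, 2.7]
opening: 0.0173
t: 17.0
tool_pos: [0.539, 0.037, 0.0441]
tool_rot: [2.36, 2.073, 0.001]
contact_force: [1.3, -0.2, 2.9]
opening: 0.0171
t: 17.4
tool_pos: [0.5297, 0.0382, 0.0441]
tool_rot: [2.36, 2.073, 0.0]
contact_force: [1.1, 0.1, 4.9]
opening: 0.0174
```

```bash
python3 -m creep '[[0,0,-0.004,0,0,0,0],[0,0,-0.004,0,0,0,0],[0,0,-0.004,0,0,0,0],[0,0,-0.004,0,0,0,0],[0,0,-0.004,0,0,0,0],[0,0,-0.004,0,0,0,0]]' ;  python3 -m creep '[[0,0,-0.006,0,0,0,0],[0,0,-0.006,0,0,0,0],[0,0,-0.006,0,0,0,0],[0,0,-0.006,0,0,0,0],[0,0,-0.005,0,0,0,0],[0,0,-0.004,0,0,0,0],[0,0,0,0,0,0,0],[0.2,0,0,0,0,0,0],[0.35,0,0,0,0,0,0],[0.35,0,0,0,0,0,0]]'
```

```text
t: 18.0
tool_pos: [0.5061, 0.0412, 0.0441]
tool_rot: [2.36, 2.073, 0.001]
contact_force: [3.2, -0.5, 5.5]
opening: 0.017
t: 19.0
tool_pos: [0.471, 0.0457, 0.0421]
tool_rot: [-2.358, -2.071, 0.005]
contact_force: [0.3, 0.1, 0.1]
opening: 0.0301
```

```bash
python3 -m creep '[[0.35,0,0,-0.01,0,0,0],[0.35,0,0,-0.03,0,0,0],[0.35,0,0,-0.04,0,0,0],[1,0,0,-0.02,0,0,0],[1,0.0375,0.0128,0,0,0,0],[1,0.0375,0.0128,0,0,0,0],[1,0.0375,0.0128,0,0,0,0],[1,0.0375,0.0128,0,0,0,0],[1,0.0375,0.0128,0,0,0,0],[1,0.0375,0.0128,0,0,0,0],[1,0.0375,0.0128,0,0,0,0],[1,0,0,0,0,0,0],[1,0,0,0,0,0,0]]'; python3 - <<'E'
from h import *
a=snap('wrist','w6.png');c=calibration('wrist')
for d in models.search_frame('wrist','stamp_a'): print(np.round(d['extent']),round(d['conf'],2))
an=np.linspace(0,6.283,60)
for r,z in((.009,.078),(.021,.02),(.021,0),(.0175,.02)):
    P=np.array([proj(c,[.5945+r*np.cos(q),.2945+r*np.sin(q),z]) for q in an]);print(r,z,P.min(0).round(1),P.max(0).round(1))
b=snap('top','t6.png')
cv2.imwrite('pics/c6.png',np.hstack([cv2.resize(a[:,:,::-1],(400,300)),cv2.resize(b[160:295,180:360,::-1],(400,300))]))
E
```

```text
t: 20.3
tool_pos: [0.5955, 0.2946, 0.1432]
tool_rot: [-2.359, -2.074, 0.003]
contact_force: [-0.2, 0.3, -0.7]
opening: 0.0854
[229. 167. 271. 224.] 0.58
0.009 0.078 [239.8 200.5] [264.2 223.4]
0.021 0.02 [229.4 168.1] [274.8 211.8]
0.021 0 [230.9 163.9] [273.4 205. ]
0.0175 0.02 [233.2 171.9] [271.1 208.3]
```

View pics/c6.png

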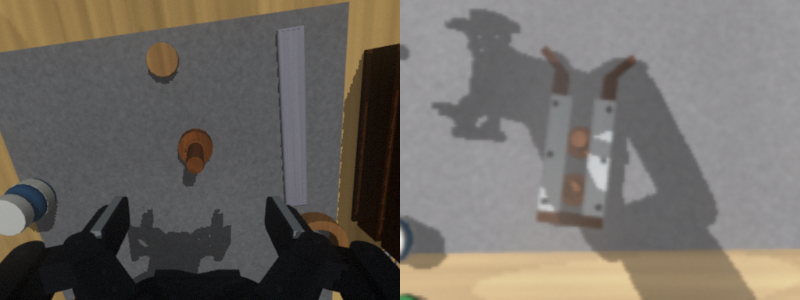

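Both stamps stand in the bay. The third has the wider head: 42 px here against about 37 px for the second from the same height, so it's the fat one. I'll carry it to the tray.

```bash
python3 -m creep '[[1,0,-0.001,0.04,0,0,0],[1,0,0,0.04,0,0,0],[1,0,0,0.0195,0,0,0],[1,0,0,0,0,0,0],[0,0,0,0,0,0,0],[0,0,0,0,0,0,0],[0,0,0,0,0,0,0],[0,0,0,0,0,0,0],[0,0,0,0,0,0,0],[0,0,0,0,0,0,0],[0,0,0,-0.01,0,0,0],[0,0,0,-0.03,0,0,0],[0,0,0,-0.05,0,0,0],[0,0,0,0,0,0,0]]' 25; python3 - <<'E'
from h import *
o=ctrl.get_obs();print(o['tool_pos'],o['opening'])
E
```

```text
t: 21.85
tool_pos: [0.5998, 0.2962, 0.144]
tool_rot: [2.356, 2.07, 0.022]
contact_force: [1.5, -0.1, 1.1]
opening: 0.017
[0.59984296 0.29616425 0.14395715] 0.017019994987614678
```

```bash
python3 -m creep '[[0,-0.0419,0.0024,0,0,0,0],[0,-0.0419,0.0024,0,0,0,0],[0,-0.0419,0.0024,0,0,0,0],[0,-0.0419,0.0024,0,0,0,0],[0,-0.0419,0.0024,0,0,0,0],[0,-0.0419,0.0024,0,0,0,0],[0,-0.0419,0.0024,0,0,0,0],[0,-0.0419,0.0024,0,0,0,0],[0,-0.0419,0.0024,0,0,0,0],[0,-0.0419,0.0024,0,0,0,0],[0,-0.0419,0.0024,0,0,0,0],[0,-0.0419,0.0024,0,0,0,0],[0,-0.0419,0.0024,0,0,0,0],[0,-0.0419,0.0024,0,0,0,0],[0,0,0,0,0,0,0],[0,0,0,0,0,0,0],[0,0,0,0,0,0,0]]'; python3 - <<'E'
from h import *
a=snap('wrist','w7.png');b=snap('top','t7.png');snap('scene','s7.png')
cv2.imwrite('pics/c7.png',np.hstack([cv2.resize(a[:,:,::-1],(400,300)),cv2.resize(b[120:255,320:500,::-1],(400,300))]))
E
```

```text
t: 23.55
tool_pos: [0.5528, -0.2908, 0.1341]
tool_rot: [-2.359, -2.073, -0.0]
contact_force: [-0.2, -0.6, -0.1]
opening: 0.0173
```

View pics/c7.png

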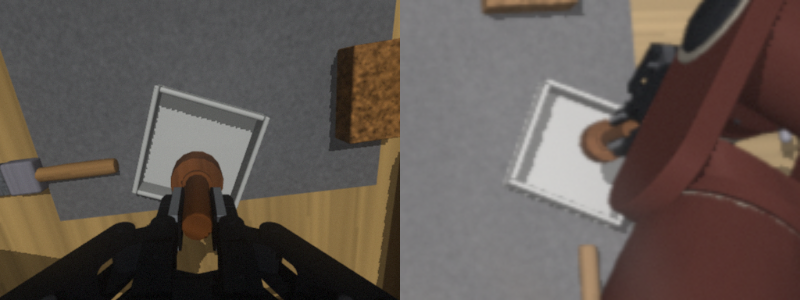

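The stamp hangs over the tray, well inside its walls. I'll lower it and release.

```bash
python3 -m creep '[[0,0,0,0.03,0,0,0],[0,0,0,0.03,0,0,0],[0,0,0,0.015,0,0,0],[0,0,0,0.005,0,0,0],[0,0,0,0.0025,0,0,0],[0,0,0,0,0,0,0],[0,0,0,0,0,0,0]]'; python3 -m creep '[[0.1,0,0,0,0,0,0],[0.3,0,0,0,0,0,0],[0.4,0,0,0,0,0,0],[0.4,0,0,0,0,0,0],[0.4,0,0,-0.01,0,0,0],[0.4,0,0,-0.03,0,0,0],[0.4,0,0,-0.04,0,0,0],[0.4,0,0,-0.05,0,0,0],[0.4,0,0.03,-0.02,0,0,0],[0.4,-0.04,0.03,0,0,0,0],[0.4,-0.04,0.03,0,0,0,0],[0.4,-0.04,0.03,0,0,0,0],[0.4,0,0,0,0,0,0],[0.4,0,0,0,0,0,0],[0.4,0,0,0,0,0,0]]'; python3 - <<'E'
from h import *
b=snap('top','t8.png');s=snap('scene','s8.png')
for d in models.search_frame('top','stamp_a'): print(np.round(d['extent']),round(d['conf'],2))
c=calibration('top')
for n,p in dict(tray=(.553,-.291,.006),b1=(.4219,.0526,0),b2=(.473,.0457,0)).items(): print(n,proj(c,p).round(),proj(c,np.array(p)+[0,0,.078]).round())
cv2.imwrite('pics/c8.png',np.hstack([cv2.resize(s[:,:,::-1],(400,300),interpolation=cv2.INTER_AREA),cv2.resize(b[110:305,190:450,::-1],(400,300),interpolation=cv2.INTER_CUBIC)]))
o=cv2.imread('pics/top1.png'); d=np.abs(o.astype(int)-b[:,:,::-1]).max(2)>40
n,L,st,ce=cv2.connectedComponentsWithStats(d.astype(np.uint8));print(st[(st[:,4]>25)])
E
```

```text
t: 24.4
tool_pos: [0.5538, -0.2923, 0.0535]
tool_rot: [2.358, 2.072, 0.001]
contact_force: [-0.1, 1.0, -0.7]
opening: 0.0172
t: 25.9
tool_pos: [0.6562, -0.4255, 0.2027]
tool_rot: [2.36, 2.074, 0.001]
contact_force: [-0.5, 0.2, 0.8]
opening: 0.0341
[391. 180. 413. 197.] 0.71
[129. 288. 152. 307.] 0.71
[172. 290. 190. 310.] 0.54
[252. 237. 263. 251.] 0.46
tray [397. 190.] [409. 185.]
b1 [258. 246.] [257. 246.]
b2 [261. 225.] [260. 223.]
[[     0      0    512    384 178364]
 [   494     84     18     30    219]
 [   495    117     17     22    175]
 [   507    150      5     19     63]
 [   150    169     34     18    369]
 [   389    179     32     20    432]
 [   374    182    138    202  11753]
 [   187    221     31     16    276]
 [   263    221     12     10     82]
 [   141    227     35     15    313]
 [   260    242     12     10     82]
 [   217    337    153     47   4127]
 [   249    370     22      7     63]
 [   191    374     27     10    140]
 [   268    375     11      7     29]
 [   451    376     21      8     89]]
```

View pics/c8.png

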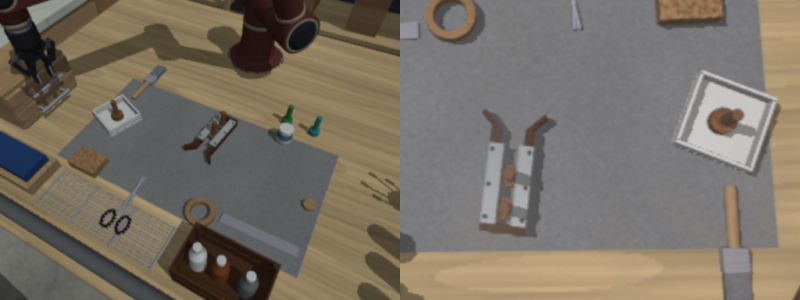

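All three stamps stand upright where they belong, no bystander has moved and the arm is clear. I'll hand in now.

```bash
python3 -c "
from h import *
print(ctrl.get_obs()['contact_force'],finish_job())"
```

```text
the job is handed in; nothing more can be done
[ 0.31101457 -0.49091982  1.16225249] None
```

The job is handed in at about 26 s of the 72 s allowed: the two good stamps are in the bay and the fat one stands in the white tray. No verdict is reported.

- **Good stamps:** The two nearer stamps slid through the throat. The force readings, taken only at the end of each move, stayed below about 7 N, mostly a light touch of the table. By the tool position at release their centres are about 124 mm and 72 mm past the throat entrance.
- **Fat stamp:** I did not try the third stamp in the throat, because the other two had already fitted. Its head also looked wider in the wrist picture: 42 pixels against 37. I set it down near the tray's centre.
- **Last checks:** The final pictures show all three stamps upright. Comparing the top view before and after showed changes only at the stamps and the arm, so no bystander moved. The arm was clear, with under 1.5 N at the wrist.
- **Disagreements:**
  - The top and wrist cameras put the rack about 2–3 mm apart, so I lined up on the slot as seen in the wrist picture instead.
  - The first silhouette fit did not settle which stamp was fat; it fitted the third stamp slightly better as a 35 mm head.
  - In the last top picture the network reported only one of the two bay stamps, but both are plain to see.

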